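Find the jig plate's soft foot and set its cam shim

TASK

The drilling-jig plate rocks because one of its four rubber feet has gone soft. With the fingertips press firmly on the corner screws, one corner after another, until you find the one that sinks; press down that corner's orange-tabbed shim lever until it lies flat, then press the same corner firmly once more so that it bears on its shim. Leave the other three levers raised, do not shift or lift the plate, and leave the tools around it alone.

Things in the scene. Friction and masses are not known exactly. Their poses are not given: they have to be found in the camera images.
- plate: ground steel base plate of a drilling jig, 180 mm (its x, away from the robot) x 220 mm (its y, to the left) x 12 mm, 3 kg, loose on four round rubber feet, one under each corner screw. Origin: centre of its underside, 24 mm above the bench; top face 36 mm above the bench. The clamped oak block and fixture along its middle reach up to 85 mm above the bench; the corners are clear
- corner_fl (a point): dark countersunk screw in the plate's front left corner (front = near the robot), level with its top face, at plate x -65, y +80 mm, right above a rubber foot; press here (10 N is firm). On a sound foot it gives under 1 mm; on the soft one (any corner, looks the same) it sinks about 4 mm to a stop under 5 to 6 N and springs back when let go
- corner_fr (a point): dark countersunk screw in the plate's front right corner (front = near the robot), level with its top face, at plate x -65, y -80 mm, right above a rubber foot; press here (10 N is firm). On a sound foot it gives under 1 mm; on the soft one (any corner, looks the same) it sinks about 4 mm to a stop under 5 to 6 N and springs back when let go
- corner_bl (a point): dark countersunk screw in the plate's back left corner (front = near the robot), level with its top face, at plate x +65, y +80 mm, right above a rubber foot; press here (10 N is firm). On a sound foot it gives under 1 mm; on the soft one (any corner, looks the same) it sinks about 4 mm to a stop under 5 to 6 N and springs back when let go
- corner_br (a point): dark countersunk screw in the plate's back right corner (front = near the robot), level with its top face, at plate x +65, y -80 mm, right above a rubber foot; press here (10 N is firm). On a sound foot it gives under 1 mm; on the soft one (any corner, looks the same) it sinks about 4 mm to a stop under 5 to 6 N and springs back when let go
- shim_fl (a joint): front left cam-shim lever, 76 mm long, rad: 0 (0 to 0.08 at start) raised, sloping up and out to the left at 54 deg; 0.95 flat. Level pin along plate x at x -65, y +124 mm, 25.5 mm above the bench. Light friction, stays where left. Flat, its cam is 1.5 mm off the bench: a sound corner never reaches it, the soft one bears on it when pressed, after sinking 1 to 2 mm
- tab_fl (a point): middle of the upper face of the orange thumb tab (26x30x8 mm) of the front left shim lever, 60 mm out from the pin; some 80 mm above the bench raised, 33 mm flat. A finger going straight down 26 mm outward of the pin (plate y +150 mm) stays on the lever all the way, with about 2 N; there the flat lever's upper face is 31 mm above the bench
- shim_fr (a joint): front right cam-shim lever, 76 mm long, rad: 0 (0 to 0.08 at start) raised, sloping up and out to the right at 54 deg; 0.95 flat. Level pin along plate x at x -65, y -124 mm, 25.5 mm above the bench. Light friction, stays where left. Flat, its cam is 1.5 mm off the bench: a sound corner never reaches it, the soft one bears on it when pressed, after sinking 1 to 2 mm
- tab_fr (a point): middle of the upper face of the orange thumb tab (26x30x8 mm) of the front right shim lever, 60 mm out from the pin; some 80 mm above the bench raised, 33 mm flat. A finger going straight down 26 mm outward of the pin (plate y -150 mm) stays on the lever all the way, with about 2 N; there the flat lever's upper face is 31 mm above the bench
- shim_bl (a joint): back left cam-shim lever, 76 mm long, rad: 0 (0 to 0.08 at start) raised, sloping up and out to the left at 54 deg; 0.95 flat. Level pin along plate x at x +65, y +124 mm, 25.5 mm above the bench. Light friction, stays where left. Flat, its cam is 1.5 mm off the bench: a sound corner never reaches it, the soft one bears on it when pressed, after sinking 1 to 2 mm
- tab_bl (a point): middle of the upper face of the orange thumb tab (26x30x8 mm) of the back left shim lever, 60 mm out from the pin; some 80 mm above the bench raised, 33 mm flat. A finger going straight down 26 mm outward of the pin (plate y +150 mm) stays on the lever all the way, with about 2 N; there the flat lever's upper face is 31 mm above the bench
- shim_br (a joint): back right cam-shim lever, 76 mm long, rad: 0 (0 to 0.08 at start) raised, sloping up and out to the right at 54 deg; 0.95 flat. Level pin along plate x at x +65, y -124 mm, 25.5 mm above the bench. Light friction, stays where left. Flat, its cam is 1.5 mm off the bench: a sound corner never reaches it, the soft one bears on it when pressed, after sinking 1 to 2 mm
- tab_br (a point): middle of the upper face of the orange thumb tab (26x30x8 mm) of the back right shim lever, 60 mm out from the pin; some 80 mm above the bench raised, 33 mm flat. A finger going straight down 26 mm outward of the pin (plate y -150 mm) stays on the lever all the way, with about 2 N; there the flat lever's upper face is 31 mm above the bench
- caliper: digital caliper with black body, 59x200x11 mm, lying on the bench; origin: centre of its underside; a bystander
- screwdriver: screwdriver with blue handle, 190 mm long, lying on the bench; origin: centre of its underside; a bystander
- hex_keys: black folding hex-key set, 30x105x19 mm, on the bench; origin: centre of its underside; a bystander
- block_plane: block plane, 48x166x56 mm, on the bench; origin: centre of its sole; a bystander
- spring_clamp: steel spring clamp with orange tips, 72x147x24 mm, lying on the bench; origin: centre of its underside; a bystander

How it is judged:
By the outcome, as a careful person would: the job done as asked, in the order asked, and still so for the second after the job is handed in, with the robot touching nothing.
It also fails if it takes over 64 s, if anything falls off the work surface, if the arm or the gripper's body presses on something with over 40 N, if the wrist force passes 120 N, or if a joint passes its speed limit or range.

ROBOT

A 6-joint arm with a two-finger parallel gripper is mounted at the origin on a cart in front of the work surface, level with it; the furniture and walls round the work are solid. World frame = base frame: x ahead of the robot, y to its left, z up, the work surface at z = 0. Lengths are in m, angles in rad, forces in N, time in s.
With the tool pointing down it reaches from about 0.35 to 0.8 m from the base axis. Payload 7.3 kg.
Tool frame: the origin (TCP) lies midway between the tips of the shut fingers; the grasp point (between the pads) lies 19 mm behind it; z points along the fingers, x is the direction in which the jaws open and shut, and the axes are right-handed (so a half turn about z gives the same grasp; the last joint's range is limited). The gripper opens to 85 mm and grips with 20 to 120 N. Pads are 22 mm wide; open, the fingers measure 114 mm over their backs; the gripper's body (76 mm by 85 mm) begins 54 mm behind the grasp point. The pads swing forward as they close: fully open they stand 13 mm farther back than shut.
Start: joints at [1.043, 0.342, 1.524, -0, 1.275, -0.146], TCP at [0.196, 0.487, 0.231] pointing down, gripper open.
Joint ranges: [-2.53, 2.53], [-0.77, 2.02], [0.04, 2.7], [-1, 4.14], [0.28, 2.66], [-3.11, 3.11]. Speed limits (rad/s): [2.57, 2.57, 3.14, 3.14, 3.14, 3.14].

INTERFACE

Orientations are given as a unit quaternion [w, x, y, z].
In Python, from workcell import r gives the robot as it stands. The module is installed in compiled form; this text tells all that it offers.
- The arm moves only by the shell command python3 -m inch 'ROWS' [FORCE]. ROWS is JSON, one flat list of numbers, 5 for each row, row after row: the closure, from 0 (fully open) to 1 (shut), then the shift along the world's x, y, z in cm, then the turn about the world's z in degrees. A call has 1 to 8 rows; each row shifts and turns the commanded pose from where the row before left it; what a row does not reach is not made up. A row lasts 1/10 s, in which the tool goes at most 50 mm and 8.59 degrees, less where a joint would pass 70% of its speed; a pose out of reach is approached as far as the arm can. A call with a gripper value outside its range is refused whole. The fingers move at their own pace and stop on an object; FORCE is the grip in N (left out, the last holds). Time passes only in rows, so rows that do not move let the fingers close. It gives the time, the measured TCP pose, the force and the opening at its end, in the units of the state.
- r.get_state(): the state, without advancing time (a new reading comes with each control period).
- r.snapshot(name): name is "scene" or "top"; returns (picture, depth): 384x512x3 uint8, red, green, blue; 384x512 float32, m along the optical axis (not along the pixel's ray), 0 where there is no reading.
- r.camera_model(name): a dict with "intrinsics" (3x3 intrinsics, pixels), "rvec" (rotation vector, rad) and "tvec" (3), from world to camera coordinates, as OpenCV has them. Camera axes: x right, y down, z forward; pixel columns grow to the right and rows downward; lengths in m; the calibration is good to about 2 mm. A picture is of the moment at which its call begins. camera_model takes no time and is no camera call.
- r.finish_job(): hands the job in, once; it reports no verdict.
The state is a dict: "time_s": time; "qpos": joint angles; "qd": joint speeds; "joint_efforts": joint torques, N m; "eef_pos": TCP position; "eef_rot": TCP orientation; "ft_force": force on the tool from outside, world axes, zero at the start; "moment": the same for the moment, N m; "finger_gap": finger opening in m.
Only numpy, scipy, OpenCV 4.12 (cv2) and the standard library are available. Lean on these libraries where they do the work, as an engineer would, in place of code of your own. Each camera call takes 0.05 s, during which the arm holds its last target. There are 200 camera calls.

## Working session

There is one attempt and no reset: what is moved stays moved. The work goes in short steps, Python scripts to look and compute and a shell command to move; the robot and the scene stay as the last step left them, time stands still between calls to the robot, and variables do not carry over. Pictures are saved under pics/ and viewed, about 8 in all and at most 12, crops included, and the job is handed in when it is done.

```bash
mkdir -p pics
python3 - <<'E'
from workcell import r
import cv2,numpy as np
for n in("top","scene"):
    p,d=r.snapshot(n);cv2.imwrite(f"pics/{n}0.png",p[:,:,::-1]);np.save(f"pics/{n}0d.npy",d)
    m=r.camera_model(n);print(n,m)
print(r.get_state())
E
```

```text
top {'intrinsics': array([[400.7277076 ,   0.        , 253.73938803],
       [  0.        , 400.7277076 , 189.93648753],
       [  0.        ,   0.        ,   1.        ]]), 'rvec': array([ 1.80053437, -1.99346017,  0.62257121]), 'tvec': array([0.06162909, 0.53821489, 1.16633087])}
scene {'intrinsics': array([[490.07393657,   0.        , 257.48188963],
       [  0.        , 490.07393657, 190.92579555],
       [  0.        ,   0.        ,   1.        ]]), 'rvec': array([ 1.17479479, -2.18974605,  1.1292399 ]), 'tvec': array([0.34151768, 0.35702639, 1.55617201])}
{'time_s': 0.1, 'qpos': array([ 1.04299473e+00,  3.42661218e-01,  1.52488394e+00, -3.53241250e-05,
        1.27539586e+00, -1.46041605e-01]), 'qd': array([-0.00034223, -0.00165832, -0.00315172,  0.00035637,  0.00051736,
        0.00013604]), 'joint_efforts': array([ 1.29296412e-03, -4.34445798e+01, -2.46491343e+01, -1.67815647e-04,
        4.52251043e-03, -1.13774274e-05]), 'eef_pos': array([0.19542752, 0.48690476, 0.23070432]), 'eef_rot': array([ 3.07543280e-04,  8.28415400e-01,  5.60113801e-01, -6.00185431e-04]), 'ft_force': array([0.31539994, 1.25298953, 0.05354316]), 'moment': array([ 0.09495028, -0.00597333, -0.01219261]), 'finger_gap': 0.08528426219225721}
```

View pics/top0.png

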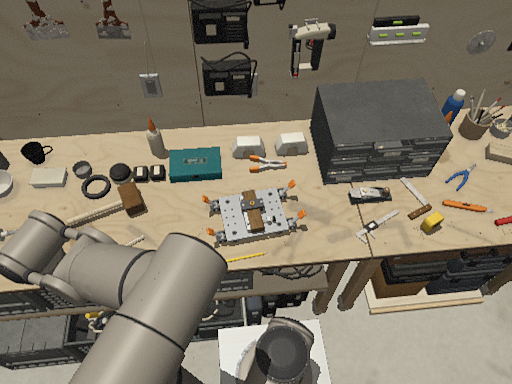

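View pics/scene0.png

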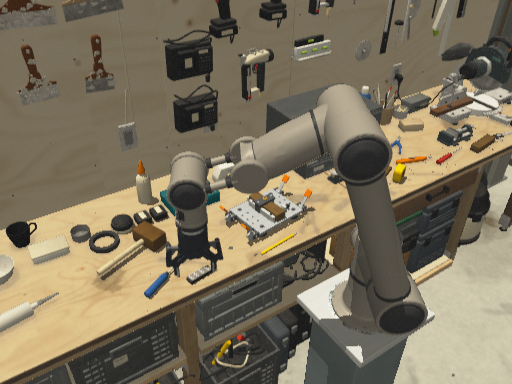

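The top view shows the plate clear of the arm at about (255,215), with orange tabs at roughly (208,198), (292,184), (210,231) and (302,214). I'll enlarge that area.

Run:
```python
import cv2
p=cv2.imread("pics/top0.png")[170:260,190:320]
cv2.imwrite("pics/crop1.png",cv2.resize(p,None,fx=6,fy=6,interpolation=cv2.INTER_CUBIC))
```

```text
(no output)
```

View pics/crop1.png

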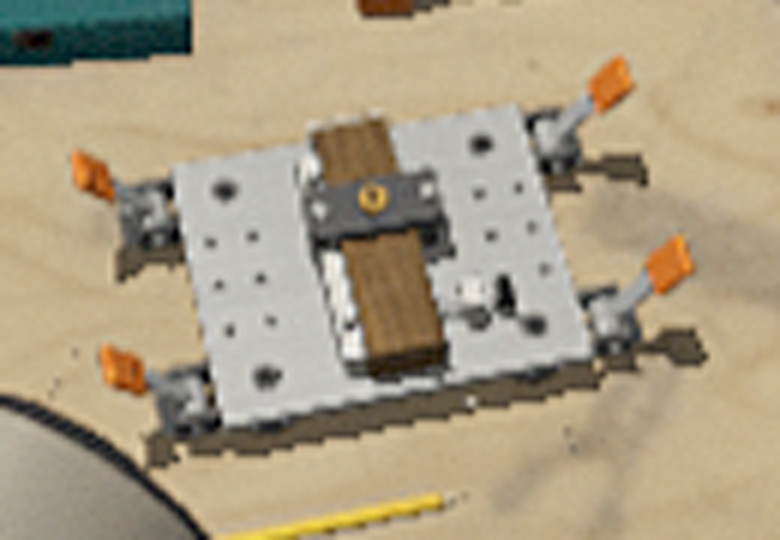

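The crop shows the four screws: bl (224,190), br (481,145), fl (267,376), fr (535,325). The tabs are at (93,174), (610,82), (124,369) and (670,263).

```bash
cat > h.py <<'E'
import numpy as np,cv2
from workcell import r
m=r.camera_model("top");K=m["intrinsics"];R=cv2.Rodrigues(m["rvec"])[0];t=np.array(m["tvec"]).ravel()
def onplane(u,v,z):
    d=R.T@np.linalg.solve(K,[u,v,1]);c=-R.T@t
    return c+d*(z-c[2])/d[2]
E
python3 - <<'E'
from h import *
d=np.load("pics/top0d.npy")
px=np.array([[267,376],[535,325],[224,190],[481,145]]);px=(px+.5)/6-.5+[190,170]
W=np.array([onplane(*p,.036) for p in px])[:,:2]
P=np.array([[-65,80],[-65,-80],[65,80],[65,-80]])/1000
for p in px:
    u,v=np.round(p).astype(int); z=d[v,u]; print(u,v,R.T@(np.linalg.solve(K,[u,v,1])*z-t))
print(W, np.linalg.norm(W[0]-W[1]),np.linalg.norm(W[2]-W[3]),np.linalg.norm(W[0]-W[2]),np.linalg.norm(W[1]-W[3]))
c=W.mean(0);H=P.T@(W-c);a=np.arctan2(H[0,1]-H[1,0],H[0,0]+H[1,1])
Q=np.array([[np.cos(a),-np.sin(a)],[np.sin(a),np.cos(a)]])
print("c",c,"yaw",np.degrees(a),"res mm",(W-c-P@Q.T)*1e3)
print("screws",c+P@Q.T);L=P.copy();L[:,1]=np.sign(L[:,1])*.150;print("lever",c+L@Q.T)
T=P.copy();T[:,1]=np.sign(T[:,1])*.1593
for w in c+T@Q.T:
    q=cv2.projectPoints(np.array([[*w,.079]]),m["rvec"],m["tvec"],K,None)[0].ravel();print("tab crop",(q-[190,170])*6)
from scipy.spatial.transform import Rotation as S
w=r.get_state()["eef_rot"];print(S.from_quat([*w[1:],w[0]]).as_matrix())
E
```

```text
234 232 [0.45965152 0.08237635 0.0358873 ]
279 224 [ 0.47476141 -0.07688042  0.03750261]
227 201 [0.59075205 0.09776902 0.03271717]
270 194 [ 0.60355792 -0.06175213  0.03631561]
[[ 0.45859225  0.0821674 ]
 [ 0.47666038 -0.07636276]
 [ 0.58761317  0.09814847]
 [ 0.60494753 -0.06101731]] 0.15955647841518553 0.16010691791108847 0.13000689247335878 0.12920168543394128
c [0.53195333 0.01073395] yaw 6.590042109093841 res mm [[ 0.39060285 -0.57827314]
 [ 0.09641721 -0.16559906]
 [ 0.27046778  0.4834071 ]
 [-0.75748784  0.2604651 ]]
screws [[ 0.45820164  0.08274568]
 [ 0.47656396 -0.07619716]
 [ 0.5873427   0.09766506]
 [ 0.60570502 -0.06127777]]
lever [[ 0.45016813  0.15228317]
 [ 0.48459748 -0.14573465]
 [ 0.57930918  0.16720255]
 [ 0.61373853 -0.13081526]]
tab crop [121.52045232 364.59660083]
tab crop [670.6300839  260.44046109]
tab crop [ 86.06432837 172.59209626]
tab crop [609.49315745  79.11010005]
[[ 3.72544339e-01  9.28014167e-01 -6.49887237e-04]
 [ 9.28013428e-01 -3.72544870e-01 -1.18189147e-03]
 [-1.33892418e-03 -1.62797109e-04 -9.99999090e-01]]
```

Rigid fit is within 0.8 mm, the side lengths come out at 130 and 160 mm, and the tab reprojection agrees. I'll go to the fl screw with jaws shut along plate x, which needs a turn of about -61.5°.

```bash
python3 -m inch '[1,2.6,-4,0,-7.7, 1,2.6,-4,0,-7.7, 1,2.6,-4,0,-7.7, 1,2.6,-4,0,-7.7, 1,2.6,-4,0,-7.7, 1,2.6,-4,0,-7.7, 1,2.6,-4,0,-7.7, 1,2.6,-4,0,-7.7]' 30; python3 -m inch '[1,2.7,-4,-1,0, 1,2.7,-4,-1,0, 1,0,0,0,0, 1,0,0,0,0]'
```

```text
time_s: 0.9
eef_pos: [0.4041, 0.1654, 0.2312]
eef_rot: [-0.0, 0.999, 0.054, -0.0]
ft_force: [1.8, 0.6, -0.2]
finger_gap: -0.0
time_s: 1.3
eef_pos: [0.4575, 0.0863, 0.2106]
eef_rot: [-0.0, 0.998, 0.056, -0.001]
ft_force: [-0.7, 1.3, -0.5]
finger_gap: -0.0002
```

```bash
python3 -m inch '[1,0,-0.3,-4.5,0, 1,0,0,-4.5,0, 1,0,0,-4.5,0, 1,0,0,-2.5,0, 1,0,0,0,0, 1,0,0,0,0]'
python3 - <<'E'
from h import *
p,d=r.snapshot("scene");cv2.imwrite("pics/s1.png",cv2.resize(p[150:270,180:340],None,fx=5,fy=5,interpolation=cv2.INTER_CUBIC)[:,:,::-1])
print(r.get_state()["eef_pos"],r.get_state()["ft_force"])
E
```

```text
time_s: 1.9
eef_pos: [0.4576, 0.0852, 0.052]
eef_rot: [-0.0, 0.998, 0.058, 0.0]
ft_force: [0.2, -0.3, 0.2]
finger_gap: -0.0002
[0.45835202 0.08506066 0.05277023] [-0.09063138 -0.34729679  0.10904278]
```

View pics/s1.png

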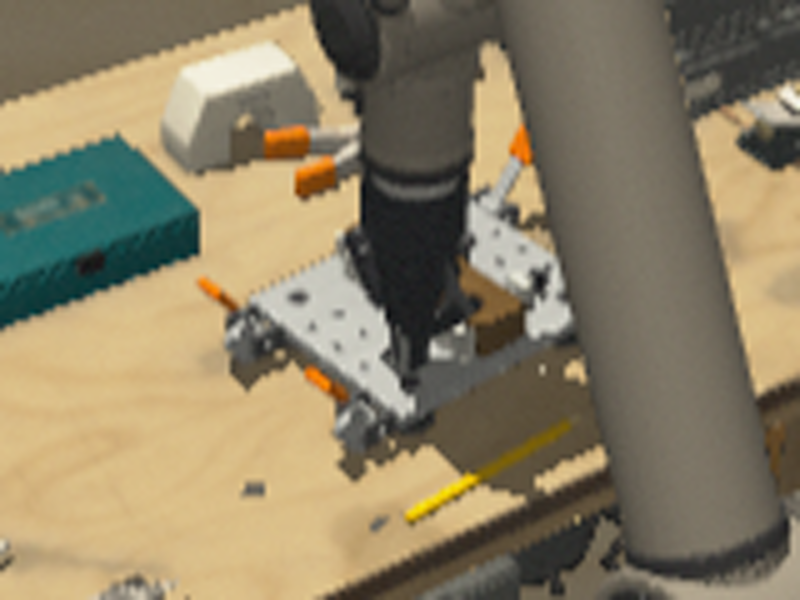

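The fingertips stand just above the fl screw, around (410,385) in the crop, clear of the fixture. Next I'll descend and press in small steps.

```bash
python3 -m inch '[1,0,-0.2,-1.2,0, 1,0,0,0,0]';for i in 1; do python3 -m inch '[1,0,0,-0.2,0, 1,0,0,0,0]'; python3 -m inch '[1,0,0,-0.2,0, 1,0,0,0,0]'; python3 -m inch '[1,0,0,-0.1,0, 1,0,0,0,0]'; done
```

```text
time_s: 2.15
eef_pos: [0.4581, 0.0825, 0.0404]
eef_rot: [0.0, 0.998, 0.057, 0.001]
ft_force: [0.2, -0.3, -0.4]
finger_gap: -0.0001
time_s: 2.35
eef_pos: [0.4581, 0.0824, 0.0382]
eef_rot: [0.0, 0.998, 0.057, 0.001]
ft_force: [0.1, 0.7, 1.2]
finger_gap: 0.0002
time_s: 2.55
eef_pos: [0.4581, 0.0823, 0.0358]
eef_rot: [-0.0, 0.998, 0.057, 0.001]
ft_force: [0.3, 1.5, 4.1]
finger_gap: -0.0
time_s: 2.75
eef_pos: [0.4582, 0.0823, 0.0357]
eef_rot: [-0.0, 0.998, 0.057, 0.001]
ft_force: [-2.8, 0.6, 14.7]
finger_gap: 0.0002
```

fl held: z 0.0357 at 14.7 N, so that foot is sound. On to fr, passing high over the fixture.

```bash
python3 -m inch '[1,0,0,-0.0,0, 1,0,0,4,0, 1,0,0,4.7,0, 1,0.5,-4,0,0, 1,0.5,-4,0,0, 1,0.5,-4,0,0, 1,0.4,-3.8,0,0, 1,0,0,0,0]'; python3 -m inch '[1,0,0,0,0, 1,0,0,-4.2,0, 1,0,0,-3,0, 1,0,0,0,0]'
```

```text
time_s: 3.55
eef_pos: [0.4773, -0.0797, 0.1214]
eef_rot: [0.001, 0.999, 0.055, 0.001]
ft_force: [0.3, 1.2, 0.0]
finger_gap: -0.0002
time_s: 3.95
eef_pos: [0.4737, -0.0736, 0.0463]
eef_rot: [-0.002, 0.998, 0.058, -0.004]
ft_force: [0.5, 0.7, -0.2]
finger_gap: -0.0003
```

```bash
python3 -m inch '[1,0,0,0,0, 1,0,0,0,0]'; python3 -m inch '[1,0,0,-0.6,0, 1,0,0,0,0]';python3 -m inch '[1,0,0,-0.2,0, 1,0,0,0,0]'; python3 -m inch '[1,0,0,-0.2,0, 1,0,0,0,0]'
```

```text
time_s: 4.15
eef_pos: [0.4776, -0.0754, 0.0508]
eef_rot: [0.0, 0.998, 0.057, 0.001]
ft_force: [0.6, 0.4, -0.2]
finger_gap: 0.0003
time_s: 4.35
eef_pos: [0.4768, -0.0757, 0.0437]
eef_rot: [0.0, 0.998, 0.057, 0.0]
ft_force: [-0.3, -0.8, 1.1]
finger_gap: -0.0002
time_s: 4.55
eef_pos: [0.4766, -0.0758, 0.0414]
eef_rot: [0.0, 0.998, 0.057, 0.0]
ft_force: [0.4, 0.4, -0.2]
finger_gap: 0.0003
time_s: 4.75
eef_pos: [0.4765, -0.0758, 0.0391]
eef_rot: [-0.0, 0.998, 0.057, -0.0]
ft_force: [0.3, 0.1, 0.1]
finger_gap: 0.0
```

```bash
python3 -m inch '[1,0,0,-0.2,0, 1,0,0,0,0, 1,0,0,0,0]';python3 -m inch '[1,0,0,-0.1,0, 1,0,0,0,0]'; python3 -m inch '[1,0,0,-0.1,0, 1,0,0,0,0]'
```

```text
time_s: 5.05
eef_pos: [0.4766, -0.0758, 0.0372]
eef_rot: [-0.0, 0.998, 0.057, -0.0]
ft_force: [-0.2, -0.1, -0.5]
finger_gap: -0.0004
time_s: 5.25
eef_pos: [0.4765, -0.0758, 0.0362]
eef_rot: [-0.0, 0.998, 0.057, -0.0]
ft_force: [0.4, 0.1, -0.2]
finger_gap: -0.0001
time_s: 5.45
eef_pos: [0.4766, -0.0758, 0.0359]
eef_rot: [0.0, 0.998, 0.057, 0.0]
ft_force: [-2.5, 0.3, 6.0]
finger_gap: 0.0001
```

```bash
python3 -m inch '[1,0,0,-0.1,0, 1,0,0,0,0, 1,0,0,0,0]'
```

```text
time_s: 5.75
eef_pos: [0.4767, -0.0758, 0.0358]
eef_rot: [0.0, 0.998, 0.057, 0.0]
ft_force: [-4.9, 1.0, 17.5]
finger_gap: 0.0002
```

fr is sound too: z 0.0358 at 17 N. br is next.

```bash
python3 -m inch '[1,0,0,3,0, 1,0,0,3,0, 1,3.3,0.4,0,0, 1,3.3,0.4,0,0, 1,3.3,0.4,0,0, 1,3,0.3,0,0, 1,0,0,0,0, 1,0,0,0,0]'; python3 -m inch '[1,0,0,-2.5,0, 1,0,0,-2.5,0, 1,0,0,0,0, 1,0,0,0,0, 1,0,0,-0.5,0, 1,0,0,0,0, 1,0,0,0,0]'
```

```text
time_s: 6.55
eef_pos: [0.6051, -0.0606, 0.0936]
eef_rot: [-0.0, 0.998, 0.057, -0.001]
ft_force: [-0.4, 0.6, 0.1]
finger_gap: 0.0
time_s: 7.25
eef_pos: [0.6059, -0.0609, 0.0401]
eef_rot: [0.0, 0.998, 0.057, 0.001]
ft_force: [-0.2, -0.3, 0.2]
finger_gap: -0.0004
```

```bash
python3 -m inch '[1,0,0,-0.3,0, 1,0,0,0,0, 1,0,0,0,0]';python3 -m inch '[1,0,0,-0.1,0, 1,0,0,0,0, 1,0,0,0,0]'; python3 -m inch '[1,0,0,-0.1,0, 1,0,0,0,0, 1,0,0,0,0]'
```

```text
time_s: 7.55
eef_pos: [0.6055, -0.0608, 0.0363]
eef_rot: [-0.0, 0.998, 0.057, -0.0]
ft_force: [-0.5, -0.3, 1.0]
finger_gap: -0.0
time_s: 7.85
eef_pos: [0.6057, -0.0608, 0.0359]
eef_rot: [0.0, 0.998, 0.057, 0.0]
ft_force: [-1.9, -0.0, 5.6]
finger_gap: -0.0
time_s: 8.15
eef_pos: [0.6058, -0.0608, 0.0357]
eef_rot: [0.0, 0.998, 0.057, 0.0]
ft_force: [-3.7, 0.4, 10.9]
finger_gap: -0.0001
```

br is sound as well: z 0.0357 at 10.9 N. That leaves bl, which I'll confirm.

```bash
python3 -m inch '[1,0,0,4.3,0, 1,0,0,4.5,0, 1,-0.5,4,0,0, 1,-0.5,4,0,0, 1,-0.5,4,0,0, 1,-0.4,3.9,0,0, 1,0,0,0,0, 1,0,0,0,0]'; python3 -m inch '[1,0,0,-4,0, 1,0,0,-3.5,0, 1,0,0,0,0, 1,0,0,0,0, 1,0,0,-0.6,0, 1,0,0,0,0, 1,0,0,0,0]'
```

```text
time_s: 8.95
eef_pos: [0.5864, 0.099, 0.1221]
eef_rot: [0.0, 0.998, 0.058, -0.0]
ft_force: [-0.4, 0.0, -0.3]
finger_gap: 0.0001
time_s: 9.65
eef_pos: [0.5872, 0.0981, 0.0424]
eef_rot: [0.0, 0.998, 0.057, 0.001]
ft_force: [0.0, 0.7, 0.4]
finger_gap: -0.0004
```

```bash
python3 -m inch '[1,0,0,-0.2,0, 1,0,0,0,0, 1,0,0,0,0]'
```

```text
time_s: 9.95
eef_pos: [0.5866, 0.0983, 0.0395]
eef_rot: [0.0, 0.998, 0.057, 0.0]
ft_force: [0.3, 0.5, -0.1]
finger_gap: 0.0002
```

```bash
python3 -m inch '[1,0,0,-0.3,0, 1,0,0,0,0, 1,0,0,0,0]';python3 -m inch '[1,0,0,-0.1,0, 1,0,0,0,0, 1,0,0,0,0]'; python3 -m inch '[1,0,0,-0.1,0, 1,0,0,0,0, 1,0,0,0,0]';python3 -m inch '[1,0,0,-0.1,0, 1,0,0,0,0, 1,0,0,0,0]'
```

```text
time_s: 10.25
eef_pos: [0.5865, 0.0982, 0.0361]
eef_rot: [0.0, 0.998, 0.057, -0.0]
ft_force: [0.0, -0.3, 0.1]
finger_gap: 0.0002
time_s: 10.55
eef_pos: [0.5867, 0.0982, 0.0355]
eef_rot: [0.0, 0.998, 0.057, 0.0]
ft_force: [-1.2, -0.7, 1.9]
finger_gap: -0.0001
time_s: 10.85
eef_pos: [0.5868, 0.0983, 0.0344]
eef_rot: [-0.0, 0.998, 0.057, 0.0]
ft_force: [0.1, 0.6, 2.3]
finger_gap: -0.0001
time_s: 11.15
eef_pos: [0.5868, 0.0984, 0.0334]
eef_rot: [-0.0, 0.998, 0.057, 0.0]
ft_force: [1.5, 1.3, 3.0]
finger_gap: -0.0002
```

Sinking at low force. I'll complete the firm press.

```bash
python3 -m inch '[1,0,0,-0.1,0, 1,0,0,0,0, 1,0,0,-0.1,0, 1,0,0,0,0, 1,0,0,0,0]'; python3 -m inch '[1,0,0,-0.1,0, 1,0,0,0,0, 1,0,0,0,0]'
```

```text
time_s: 11.65
eef_pos: [0.5869, 0.0984, 0.0319]
eef_rot: [-0.0, 0.998, 0.057, 0.001]
ft_force: [-0.2, 2.9, 6.8]
finger_gap: -0.0001
time_s: 11.95
eef_pos: [0.587, 0.0984, 0.0318]
eef_rot: [-0.0, 0.998, 0.057, 0.001]
ft_force: [-2.2, 3.2, 12.8]
finger_gap: -0.0001
```

bl is the soft corner: it sank 4 mm to 0.0318 at 12.8 N. I'll raise and move over its lever.

```bash
python3 -m inch '[1,0,0,1.5,0, 1,0,0,4,0, 1,0,0,4,0, 1,-0.4,3.4,0,0, 1,-0.4,3.5,0,0, 1,0,0,0,0, 1,0,0,0,0]'; python3 -m inch '[1,0,0,-2,0, 1,0,0,-2,0, 1,0,0,-1,0, 1,0,0,0,0, 1,0,0,0,0]'
```

```text
time_s: 12.65
eef_pos: [0.5779, 0.1673, 0.1246]
eef_rot: [0.0, 0.998, 0.058, -0.001]
ft_force: [0.2, -0.3, -0.0]
finger_gap: -0.0002
time_s: 13.15
eef_pos: [0.5789, 0.1666, 0.0755]
eef_rot: [0.0, 0.998, 0.057, 0.0]
ft_force: [-0.1, 0.3, -0.3]
finger_gap: 0.0006
```

```bash
python3 -m inch '[1,0,0.05,-0.7,0, 1,0,0,-0.7,0, 1,0,0,-0.7,0, 1,0,0,0,0]'; python3 -m inch '[1,0,0,-0.6,0, 1,0,0,-0.6,0, 1,0,0,0,0]'; python3 -m inch '[1,0,0,-0.5,0, 1,0,0,0,0, 1,0,0,0,0]'
```

```text
time_s: 13.55
eef_pos: [0.5779, 0.1676, 0.0531]
eef_rot: [0.0, 0.998, 0.057, -0.001]
ft_force: [-0.4, 0.8, 0.5]
finger_gap: -0.0
time_s: 13.85
eef_pos: [0.578, 0.1677, 0.0413]
eef_rot: [0.0, 0.998, 0.057, -0.001]
ft_force: [0.7, 0.5, 0.1]
finger_gap: 0.0001
time_s: 14.15
eef_pos: [0.5785, 0.1677, 0.0372]
eef_rot: [0.0, 0.998, 0.057, -0.0]
ft_force: [0.2, 0.6, -0.5]
finger_gap: 0.0003
```

Forces are near zero where about 2 N was expected, so I'll look.

Run:
```python
from h import *
p,d=r.snapshot("scene");cv2.imwrite("pics/s2.png",cv2.resize(p[170:260,200:310],None,fx=6,fy=6,interpolation=cv2.INTER_CUBIC)[:,:,::-1])
```

```text
(no output)
```

View pics/s2.png

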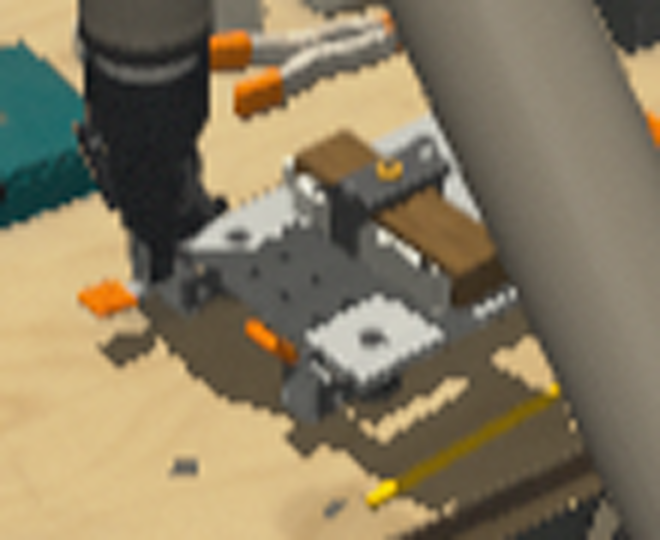

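The fingers are on the bl lever, and its tab at (108,297) is already well down, nearly flat. The fl tab at (270,340) is still raised. I'll carry on down to 0.031.

```bash
python3 -m inch '[1,0,0,-0.3,0, 1,0,0,0,0, 1,0,0,0,0]'; python3 -m inch '[1,0,0,-0.2,0, 1,0,0,0,0, 1,0,0,0,0]'; python3 -m inch '[1,0,0,-0.1,0, 1,0,0,0,0, 1,0,0,0,0]'
```

```text
time_s: 14.5
eef_pos: [0.5785, 0.1677, 0.0342]
eef_rot: [0.0, 0.998, 0.057, -0.0]
ft_force: [0.5, 0.1, 0.7]
finger_gap: 0.0
time_s: 14.8
eef_pos: [0.5785, 0.1677, 0.0322]
eef_rot: [0.0, 0.998, 0.057, -0.0]
ft_force: [-0.5, 0.0, -0.0]
finger_gap: 0.0
time_s: 15.1
eef_pos: [0.5786, 0.1677, 0.0313]
eef_rot: [0.0, 0.998, 0.057, 0.0]
ft_force: [-0.4, 0.0, 0.2]
finger_gap: 0.0001
```

```bash
python3 -m inch '[1,0,0,-0.1,0, 1,0,0,0,0, 1,0,0,0,0]'; python3 -m inch '[1,0,0,-0.05,0, 1,0,0,0,0, 1,0,0,0,0]'
```

```text
time_s: 15.4
eef_pos: [0.5786, 0.1677, 0.0304]
eef_rot: [0.0, 0.998, 0.057, 0.0]
ft_force: [-0.2, 0.3, 0.4]
finger_gap: 0.0002
time_s: 15.7
eef_pos: [0.5787, 0.1677, 0.03]
eef_rot: [0.0, 0.998, 0.057, 0.0]
ft_force: [-1.0, 0.7, 2.6]
finger_gap: -0.0002
```

```bash
python3 -m inch '[1,0,0,-0.07,0, 1,0,0,0,0, 1,0,0,0,0]'
```

```text
time_s: 16.0
eef_pos: [0.5787, 0.1678, 0.0298]
eef_rot: [-0.0, 0.998, 0.057, 0.0]
ft_force: [-1.5, 0.2, 6.7]
finger_gap: -0.0
```

The lever is against its stop. Back to the bl screw.

```bash
python3 -m inch '[1,0,0,2,0, 1,0,0,4,0, 1,0.4,-3.5,0,0, 1,0.45,-3.5,0,0, 1,0,0,0,0, 1,0,0,-2.5,0, 1,0,0,-2.2,0, 1,0,0,0,0]'; python3 -m inch '[1,0,0,0,0, 1,0,0,-0.4,0, 1,0,0,0,0, 1,0,0,0,0]'
```

```text
time_s: 16.8
eef_pos: [0.5847, 0.098, 0.039]
eef_rot: [-0.0, 0.998, 0.057, -0.003]
ft_force: [-0.1, 0.7, -0.3]
finger_gap: -0.0
time_s: 17.2
eef_pos: [0.5874, 0.0979, 0.0388]
eef_rot: [0.0, 0.998, 0.057, 0.001]
ft_force: [-0.6, -0.2, -0.5]
finger_gap: -0.0002
```

```bash
python3 -m inch '[1,0,0,-0.3,0, 1,0,0,0,0, 1,0,0,-0.1,0, 1,0,0,0,0, 1,0,0,0,0]'; python3 -m inch '[1,0,0,-0.1,0, 1,0,0,0,0, 1,0,0,0,0]';python3 -m inch '[1,0,0,-0.1,0, 1,0,0,0,0, 1,0,0,0,0]'
```

```text
time_s: 17.7
eef_pos: [0.5874, 0.0978, 0.0349]
eef_rot: [-0.0, 0.998, 0.057, 0.001]
ft_force: [-1.9, 0.1, 5.0]
finger_gap: -0.0002
time_s: 18.0
eef_pos: [0.5874, 0.0978, 0.0347]
eef_rot: [0.0, 0.998, 0.057, 0.001]
ft_force: [-3.4, 0.2, 11.6]
finger_gap: 0.0
time_s: 18.3
eef_pos: [0.5875, 0.0978, 0.0346]
eef_rot: [0.0, 0.998, 0.057, 0.001]
ft_force: [-6.0, 0.0, 18.3]
finger_gap: 0.0002
```

The corner now bears on its shim, stopping at 0.0346 under 18 N (before it went to 0.0318). I'll retract and look.

```bash
python3 -m inch '[1,0,0,3,0, 1,0,0,4.5,0, 1,0,0,4.5,0, 1,0,0,4.5,0, 1,-2,4.5,0,0, 1,-2,4.5,0,0, 1,-2,4.5,0,0, 1,-2,4.5,0,0]'; python3 -m inch '[1,-2,4.5,0,0, 1,-2,4.5,0,0, 1,-2,4.5,0,0, 1,0,0,0,0, 1,0,0,0,0]'
python3 - <<'E'
from h import *
p,d=r.snapshot("top");cv2.imwrite("pics/t2.png",cv2.resize(p[170:260,190:320],None,fx=6,fy=6,interpolation=cv2.INTER_CUBIC)[:,:,::-1])
E
```

```text
time_s: 19.1
eef_pos: [0.5061, 0.2791, 0.1972]
eef_rot: [0.0, 0.998, 0.057, 0.0]
ft_force: [-0.5, 1.3, -0.3]
finger_gap: -0.0
time_s: 19.6
eef_pos: [0.4462, 0.4135, 0.1967]
eef_rot: [0.0, 0.998, 0.058, -0.0]
ft_force: [0.5, 0.4, 0.8]
finger_gap: -0.0001
```

View pics/t2.png

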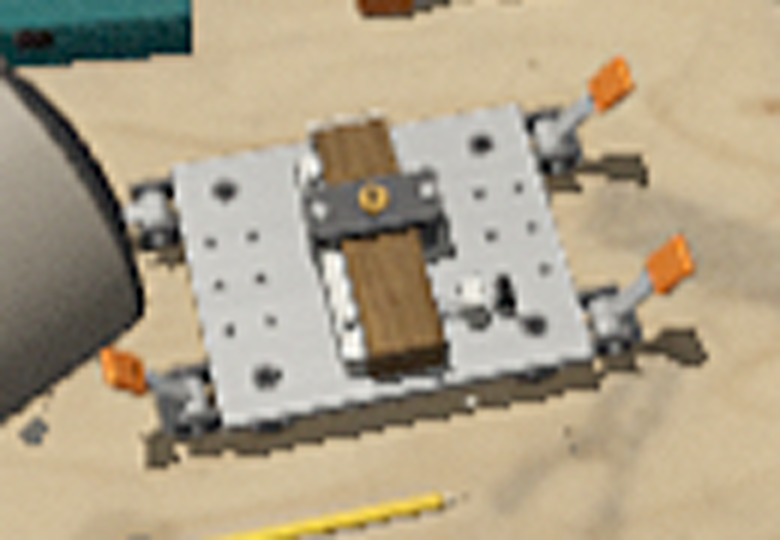

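The plate is at the same pixels (screws at (224,190), (481,145), (267,376) and (535,325)), and the other three tabs are raised. The arm hides the bl tab, so I'll check it from the scene camera.

Run:
```python
from h import *
p,d=r.snapshot("scene");cv2.imwrite("pics/s3.png",cv2.resize(p[165:265,180:330],None,fx=5,fy=5,interpolation=cv2.INTER_CUBIC)[:,:,::-1])
```

```text
(no output)
```

View pics/s3.png

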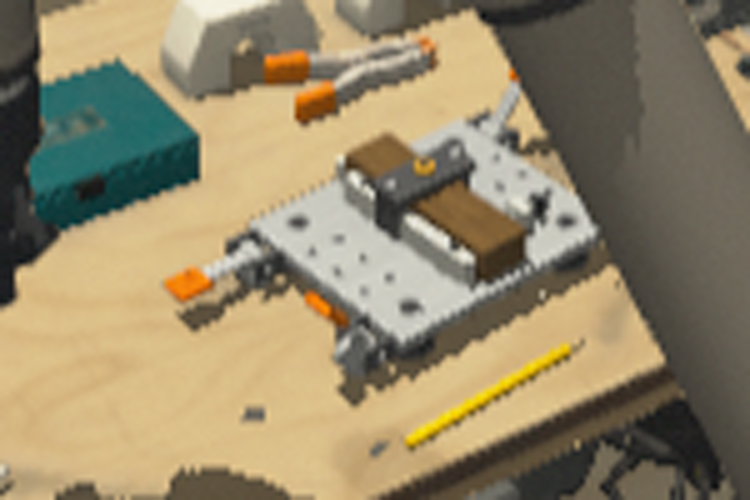

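The bl lever lies flat, with its tab at (187,283). The fl lever is raised and the surroundings are untouched.

```bash
python3 -c "
from workcell import r
print(r.get_state()['ft_force']);print(r.finish_job())"
```

```text
[-0.43736029 -0.34095407 -0.2594031 ]
the job is handed in; nothing more can be done
None
```

The soft foot is at the back left corner. Its shim lever is now flat, the corner bears on its shim, and the job is handed in at about 20 s of the 64 s allowed.

- **Finding the corner:** I pressed front left, front right, back right and back left in turn. The first three held at about 35.8 mm under 11–17 N. Back left sank about 4 mm, to 31.8 mm, at 12.8 N.
- **Shim lever:** I pressed the back left lever down until it stopped. I felt almost none of the expected 2 N on the way down. At the stop, fingertip height read 29.8 mm against the 31 mm given. The pictures show the lever flat.
- **Second press:** The back left corner stopped at 34.6 mm under 18 N, 1.3–1.4 mm down, which matches the 1–2 mm expected when it bears on the shim.
- **Final checks:** In the last pictures the plate has not moved, the other three levers are raised, and nothing in view around the plate has shifted. The arm is clear and touching nothing. The overhead view of the back left tab was blocked by the arm, so I checked that one from the scene camera only.

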